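# Seat the rocking scale stand on its base board

## Robot

A 6-joint arm with a two-finger parallel gripper is mounted at the origin on the work surface. World frame = base frame: x ahead of the robot, y to its left, z up, the work surface at z = 0. Lengths are in mm, angles in rad, forces in N, time in s.
With the tool pointing down it reaches from about 400 to 925 mm from the base axis. Payload 12.5 kg.
Tool frame: the origin (TCP) lies at the very end of the fingers, on their centre line; the grasp point (between the pads) lies env.grip_point_offset behind it (env.grip_point_offset is the distance from the TCP to the grasp point, in mm); y points along the fingers, z is the direction in which the jaws open and shut, and the axes are right-handed (so a half turn about y gives the same grasp; the last joint's range is limited). The gripper opens to 95 mm and grips with 3 to 60 N. Pads are 20 mm wide; open, the fingers measure 119 mm over their backs; the gripper's body (75 mm by 180 mm) begins 59 mm behind the grasp point.
Start: joints at [-1.245, 0.491, 1.559, -0, 1.092, -0.106], TCP at [261.591, -567.642, 214.661] pointing down, gripper open.
Joint ranges: [-3.1, 3.1], [-0.84, 2.19], [0.05, 2.79], [-1.13, 4.28], [0.06, 2.93], [-2.69, 2.69]. Speed limits (rad/s): [2.22, 2.22, 2.79, 3.14, 3.14, 3.14].

## Interface

Orientations are given as [roll, pitch, yaw] about the fixed x, y, z axes, in that order (R = Rz(yaw) Ry(pitch) Rx(roll)).
In Python, from cell import readout, read_camera, env, nets gives the robot as it stands.
- The arm moves only by the tool apply_moves, never from a script. Its argument "increments" is a list of rows, each a list of 3 entries, a list of its own where there are three numbers: the shift along the tool's x, y, z in cm, then the turn, a rotation vector about the tool's x, y, z in degrees, then the finger opening in cm, from 0 to 9.51. A call has exactly 5 rows; each row shifts and turns the pose as measured when the row begins, along the tool's axes as they then stand; what a row does not reach is not made up. A row lasts 1/8 s, in which the tool goes at most 62.5 mm and 10.7 degrees, less where a joint would pass 70% of its speed; a pose out of reach is approached as far as the arm can. A call with a gripper value outside its range is refused whole. The fingers move at their own pace and stop on an object; the grip force is fixed at half the most. Time passes only in rows, so rows that do not move let the fingers close, or fill a call up. It gives the time, the measured TCP pose, the force and the opening at its end, in the units of the state.
- readout.state(): the state, without advancing time (a new reading comes with each control period).
- read_camera(name): name is "scene" or "side" or "wrist"; returns a dict with "img" (384x512x3 uint8, red, green, blue), "vfov" (degrees; the focal length in pixels is half the picture's height over the tangent of half this angle, whatever the lens; pixels are square), "cx", "cy" (the principal point, pixels), "distortion" ([k1, k2, p1, p2, k3] as OpenCV has them; the pictures are not rectified), "rvec" (rotation vector, rad) and "tvec" (3), from world to camera coordinates, as OpenCV has them; the wrist camera has in their place "mount" (4x4, takes a point from camera to tool coordinates, whose origin is the TCP and whose axes are the tool frame's). Camera axes: x right, y down, z forward; pixel columns grow to the right and rows downward; lengths in mm; the calibration is good to about 2 mm. A picture is of the moment at which its call begins: read the wrist's pose just before it. There is no depth.
- env.job_done(): hands the job in, once; it reports no verdict.
Trained networks look in a picture, given as the dict that the camera call returned (one of the last four; its "shot" number tells which), for a name from the list of things; names that differ only in an ending like _2 or _b are one class to them, and where a whole thing is asked for, a point or a joint stands for the part that bears it (a point fixed in the world has none). Each returns a list of dicts, best first, with "confidence" (0 to 1); they miss things now and then, are a little off and sometimes report something else, mostly with a low value. They report only what shows in the picture. A call takes as long as a camera call. They do not tell look-alikes from the thing itself.
- nets.look_for(picture, thing): "point" ([x, y, z] in mm, in the coordinates of the camera as it stood for that picture, good to about 4 mm: the middle of the surface that is visible of it).
- nets.mark_of(picture, thing): "point" ([x, y, z] in mm, in the coordinates of the camera as it stood for that picture, good to about 4 mm: a listed point, or the origin of a listed thing).
The state is a dict: "t": time; "joints": joint angles; "qvel": joint speeds; "tau": joint torques, N m; "eef_pos": TCP position; "tcp_rot": TCP orientation; "ft_force": force on the tool from outside, world axes, zero at the start; "moment": the same for the moment, N m; "opening": opening from 0.0 (shut) to 1.0 (fully open).
Only numpy, scipy, OpenCV 4.12 (cv2) and the standard library are available. Lean on these libraries where they do the work, as an engineer would, in place of code of your own. Each camera call takes 0.05 s, during which the arm holds its last target. There are 200 camera calls.

## Task

At the herb counter, the dark wooden scale stand with the red arm ends has been put down askew on its base board, so that it rocks on its two long red feet. Turn it about its post until both red feet drop into the two red wells of the board (either way round) and it stands level and steady on all four feet, then let go. Leave the plain stand without red and the steel pan where they are.

Things in the scene. Friction and masses are not known exactly. Their poses are not given: they have to be found in the camera images.
- stand: Loose dark wooden stand, 0.3 kg: cross of two bars (158 x 18 mm), square post 20 x 20 mm, sides along the bars, top at z 110. Origin on the post axis, level with the long feet's bottoms; z up the post. Feet 16 mm thick, 65 mm from the axis: two long, red, on the x bar; two black, 8 mm shorter, on the y bar. Brass hook on the +y side, up to z 57. Starts tipped 5 to 17 deg to +y, 34 to 90 deg askew.
- base: Fixed pale plywood square base board, 190 x 190 x 18 mm. Origin: centre of its underside. On its x axis, centred 65 mm either side of the middle, two red-floored wells, 38 (x) x 44 (y) mm, 8 mm deep. Seated, the stand is centred on the board with its x axis along the board's x (either way round), red feet in the wells, black feet on the top, its origin 10 mm above the board's origin.
- plain: Bystander to leave alone: loose stand of the same shape, size and dark wood but with no red and four equally long black feet, level on the counter. Origin on the post axis at foot level.
- pan: Bystander to leave alone: empty round steel pan, 164 mm across, 42 mm high, loose on the counter. Origin: centre of its underside.
Mind the look-alikes: they are no part of the job. Leave any green or orange look-alike of the stand alone.

How it is judged (in metres and radians):
At the end, for the whole second after the job is handed in: The red-ended stand rests level (within 2.3 degrees) and still on its board, red feet in the red wells, black feet on the board's top (origin 7 to 12.5 mm above the board's), post within 20 mm of the board's middle, x axis within 17 degrees of the board's, either way round (angle between stand's own z axis and vertical below 0.04 rad and z of stand in the frame of base between 0.007 and 0.0125 m and horizontal distance between stand and base below 0.02 m and angle between the x axis of stand and the x axis of base, either way round below 0.3 rad and linear speed of stand below 0.02 m/s and angular speed of stand below 0.1 rad/s); the robot touches nothing.
It fails at once if the plain stand is moved by more than 30 mm (distance of plain from where it was at the start of the episode above 0.03 m).
It fails at once if the steel pan is moved by more than 30 mm (distance of pan from where it was at the start of the episode above 0.03 m).
It also fails if it takes over 35 s, if anything falls off the work surface, if the arm or the gripper's body presses on something with over 40 N, if the wrist force passes 120 N, or if a joint passes its speed limit or range.

## Working session

There is one attempt and no reset: what is moved stays moved. The work goes in short steps, Python scripts to look and compute and a tool call to move; the robot and the scene stay as the last step left them, time stands still between calls to the robot, and variables do not carry over. Pictures are saved under pics/ and viewed, about 8 in all and at most 12, crops included, and the job is handed in when it is done.

Besides the shell and the picture viewer there is one more tool, called after "Call:" as name(argument=value, ...) on one line, values as JSON. apply_moves: Moves the arm, as the interface text tells. Its arguments: {"type":"object","properties":{"increments":{"type":"array"}},"required":["increments"]}

```bash
mkdir -p pics; cat > h.py <<'E'
import numpy as np, cv2
from cell import readout, read_camera, env, nets
from scipy.spatial.transform import Rotation as R
def K(p):
    h=p["img"].shape[0]; f=h/2/np.tan(np.radians(p["vfov"])/2)
    return np.array([[f,0,p["cx"]],[0,f,p["cy"]],[0,0,1]])
def toolpose():
    s=readout.state(); T=np.eye(4); T[:3,:3]=R.from_euler('xyz',s["tcp_rot"]).as_matrix(); T[:3,3]=s["eef_pos"]; return T
def cam2world(p,T=None):
    if "mount" in p: return T@np.array(p["mount"])
    M=np.eye(4); M[:3,:3]=cv2.Rodrigues(np.array(p["rvec"],float))[0]; M[:3,3]=np.ravel(p["tvec"]); return np.linalg.inv(M)
def tow(M,pt): return (M@np.r_[pt,1])[:3]
def proj(p,M,pts):
    W=np.linalg.inv(M); return cv2.projectPoints(np.array(pts,float).reshape(-1,3),cv2.Rodrigues(W[:3,:3])[0],W[:3,3],K(p),np.array(p["distortion"],float))[0].reshape(-1,2)
def onplane(p,M,uv,z):
    n=cv2.undistortPoints(np.array(uv,float).reshape(-1,1,2),K(p),np.array(p["distortion"],float)).reshape(-1,2)
    o=[]
    for a in n:
        d=M[:3,:3]@np.r_[a,1]; o.append(M[:3,3]+d*(z-M[2,3])/d[2])
    return np.array(o)
def save(p,name,box=None,s=1):
    im=p["img"][...,::-1]
    if box: im=im[box[1]:box[3],box[0]:box[2]]
    cv2.imwrite("pics/"+name,cv2.resize(im,None,fx=s,fy=s,interpolation=cv2.INTER_CUBIC))
E
cat > a.py <<'E'
from h import *
np.set_printoptions(precision=1,suppress=True)
print(readout.state()); print(env.grip_point_offset)
ims=[]
for n in ["scene","side"]:
    p=read_camera(n); M=cam2world(p); ims.append(p["img"])
    for th in ["stand","base","plain","pan"]:
        for f in ("look_for","mark_of"):
            for r in getattr(nets,f)(p,th)[:4]:
                w=tow(M,r["point"]); print(n,th,f,round(r["confidence"],2),w,proj(p,M,w)[0])
    save(p,n+"0.png",None,1.5)
E
python3 a.py
```

```text
{'t': 0.0, 'joints': array([-1.2,  0.5,  1.6, -0. ,  1.1, -0.1]), 'qvel': array([ 0.,  0., -0.,  0., -0., -0.]), 'tau': array([ -0. , -61.3, -25.8,   0.1,   0. ,  -0. ]), 'eef_pos': array([ 261.5, -567.4,  214.1]), 'tcp_rot': array([-1.6,  0. , -2.7]), 'ft_force': array([-0.6, -0.2, -0.3]), 'moment': array([ 0., -0.,  0.]), 'opening': 0.9983969795702314}
18.8
scene stand look_for 0.75 [351.3 188.5  40.4] [255.5 116.8]
scene stand look_for 0.64 [ 689.2 -292.5   43.5] [235.1 332.9]
scene stand look_for 0.62 [509.6 -63.   55.4] [240.8 203.1]
scene stand mark_of 0.69 [ 689.3 -286.2    2.9] [237.9 333.9]
scene stand mark_of 0.66 [342.7 187.9   2.1] [253.1 124.6]
scene stand mark_of 0.56 [510.  -57.9  18.5] [242.6 209.1]
scene base look_for 0.87 [532.4 -79.6  17.7] [243.9 220.3]
scene base mark_of 0.91 [511.1 -62.1   4.1] [242.1 213.2]
scene plain look_for 0.79 [ 470.8 -401.4   38.7] [121.3 306.5]
scene plain mark_of 0.6 [ 460.  -400.7   -1.3] [124.2 307.5]
scene pan look_for 0.74 [559.  378.8   4.6] [348.8 121.5]
scene pan mark_of 0.52 [509.3 -57.8  17.8] [242.5 209. ]
side stand look_for 0.95 [ 670.5 -278.3   41.1] [252.1 127.8]
side stand look_for 0.76 [502.1 -50.3  57.7] [269.9 183.7]
side stand look_for 0.63 [347.6 203.2  38.8] [285.1 274.8]
side stand mark_of 0.93 [ 691.6 -284.4    1.6] [247.9 133.7]
side stand mark_of 0.73 [512.6 -62.5  21.4] [268.3 187.8]
side stand mark_of 0.62 [344.  189.8   1.6] [287.7 277.8]
side base look_for 0.78 [492.6 -32.4  16.7] [270.3 197.6]
side base mark_of 0.91 [512.1 -57.6   0. ] [267.8 193.4]
side plain mark_of 0.76 [ 464.8 -399.1    1. ] [317.9 131.7]
side pan mark_of 0.87 [568.1 360.7   2.7] [181.8 299.2]
```

View pics/scene0.png

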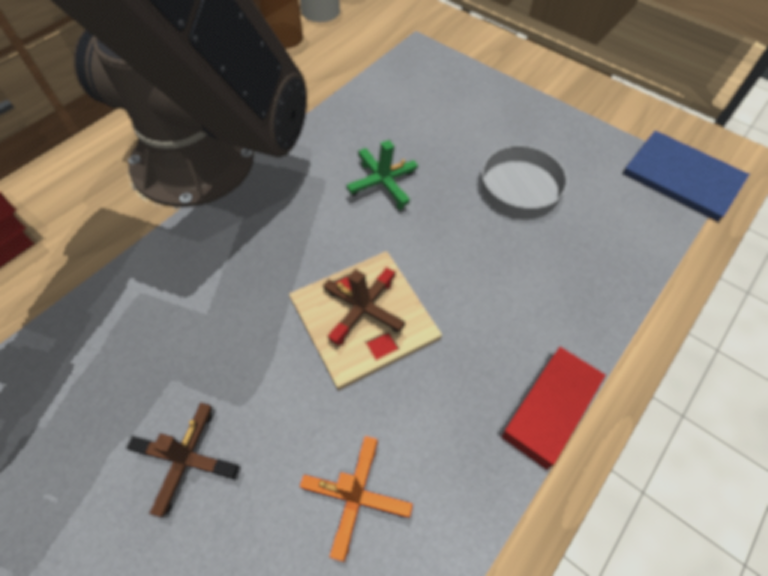

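```bash
python3 - <<'E'
from h import *
p=read_camera("scene"); save(p,"s1.png",(170,140,320,270),4)
q=read_camera("side"); save(q,"s2.png",(190,110,350,260),4)
a=cv2.imread("pics/s1.png");b=cv2.imread("pics/s2.png")
h=400
ims=[cv2.resize(i,(400,int(i.shape[0]*400/i.shape[1]))) for i in (a,b)]
H=max(i.shape[0] for i in ims)
ims=[cv2.copyMakeBorder(i,0,H-i.shape[0],0,0,0) for i in ims]
cv2.imwrite("pics/crop1.png",np.hstack(ims))
E
```

```text
(no output)
```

View pics/crop1.png

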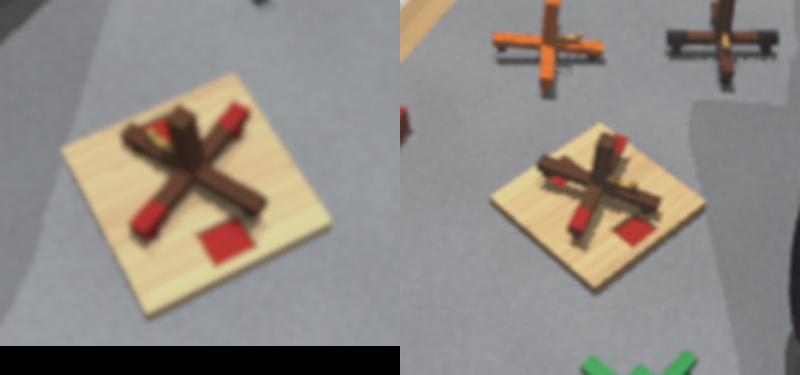

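The candidates in the scene image are:
- Dark stand with red arm ends, on the board, at about (242,205).
- Plain dark stand with black ends, at (122,305).
- Orange stand, at (237,332).
- Green stand, at (254,120).

Only the one on the plywood board has red ends and rocks on its feet, and the crop confirms it's the target. Next I'll measure it roughly and plan a move above it.

```bash
cat >> h.py <<'E'
def delta(pos,Rm):
    T=toolpose(); d=T[:3,:3].T@(np.array(pos)-T[:3,3]); r=R.from_matrix(T[:3,:3].T@Rm).as_rotvec(degrees=True)
    print("TCP",T[:3,3].round(1),"shift cm (tool)",(d/10).round(2),"turn deg (tool)",r.round(1)); return d,r
E
python3 - <<'E'
from h import *
np.set_printoptions(precision=1,suppress=True)
p=read_camera("scene");M=cam2world(p); k=150/400
c=lambda l:[(170+u*k,140+v*k) for u,v in l]
b=onplane(p,M,c([(62,150),(235,73),(331,225),(148,318)]),18);print(b,b.mean(0))
w=onplane(p,M,c([(163,130),(226,242)]),10);print("wells",w, w.mean(0))
a=onplane(p,M,c([(237,108),(142,225)]),50);print("red arms",a,np.linalg.norm(a[0]-a[1]),a.mean(0))
T=toolpose();print(T); print(np.array(read_camera("wrist")["mount"]))
delta([510,-60,330],T[:3,:3])
E
```

```text
[[ 387.8 -109.2   18. ]
 [ 459.5   66.7   18. ]
 [ 635.   -10.4   18. ]
 [ 564.2 -183.4   18. ]] [511.6 -59.1  18. ]
wells [[444.3 -27.3  10. ]
 [568.7 -81.8  10. ]] [506.5 -54.6  10. ]
red arms [[ 500.4   18.3   50. ]
 [ 512.8 -130.3   50. ]] 149.1804567518568 [506.6 -56.   50. ]
[[  -0.9    0.     0.4  261.6]
 [  -0.4   -0.    -0.9 -567.6]
 [   0.    -1.     0.   214.7]
 [   0.     0.     0.     1. ]]
[[   0.     1.     0.3  -81.7]
 [  -0.    -0.3    1.  -169.4]
 [   1.    -0.     0.     1.2]
 [   0.     0.     0.     1. ]]
TCP [ 261.6 -567.6  214.7] shift cm (tool) [-43.8 -11.5 -35.7] turn deg (tool) [0. 0. 0.]
```

```bash
python3 - <<'E'
from h import *
T=toolpose();delta([545,-55,310],T[:3,:3])
E
```

```text
TCP [ 261.6 -567.6  214.7] shift cm (tool) [-47.19  -9.54 -34.7 ] turn deg (tool) [0. 0. 0.]
```

Call:
apply_moves(increments=[[[-3.5,-4,-2.5],[0,0,0],9.5],[[-4.7,-2,-3.5],[0,0,0],9.5],[[-4.7,-1,-3.5],[0,0,0],9.5],[[-4.7,-1,-3.5],[0,0,0],9.5],[[-4.7,-1,-3.5],[0,0,0],9.5]])

```text
t: 1.72
eef_pos: [397.0, -320.7, 306.2]
tcp_rot: [-1.572, 0.001, -2.716]
ft_force: [0.5, -0.5, -0.1]
opening: 0.995
```

Call:
apply_moves(increments=[[[-4.7,0,-3.5],[0,0,0],9.5],[[-4.7,0,-3.5],[0,0,0],9.5],[[-4.7,0,-3.5],[0,0,0],9.5],[[-4.7,0,-3.5],[0,0,0],9.5],[[0,0,0],[0,10,0],9.5]])

```text
t: 2.35
eef_pos: [514.5, -105.2, 308.4]
tcp_rot: [-1.569, 0.004, -2.89]
ft_force: [0.1, -1.4, -0.1]
opening: 0.996
```

```bash
cat > b.py <<'E'
from h import *
import sys
np.set_printoptions(precision=1,suppress=True)
T=toolpose();p=read_camera("wrist");M=cam2world(p,T)
print(T, readout.state()["joints"], readout.state()["t"])
for th in ["stand","base"]:
    for f in ("look_for","mark_of"):
        for r in getattr(nets,f)(p,th)[:3]:
            w=tow(M,r["point"]); print(th,f,round(r["confidence"],2),w,proj(p,M,w)[0])
save(p,sys.argv[1],None,1.5)
np.savez("w.npz",M=M,img=p["img"],vfov=p["vfov"],cx=p["cx"],cy=p["cy"],distortion=p["distortion"])
E
python3 b.py w1.png
```

```text
[[  -1.     0.     0.2  514.5]
 [  -0.2   -0.    -1.  -105.2]
 [  -0.    -1.     0.   308.4]
 [   0.     0.     0.     1. ]] [-0.3  0.3  1.7  0.   1.2  1. ] 2.4
stand look_for 0.95 [357.7 187.3  36.4] [ 66.1 206.7]
stand look_for 0.83 [ 680.1 -279.6   38.7] [398.1  82.6]
stand look_for 0.6 [512.9 -59.8  54.4] [227.8 156.3]
stand mark_of 0.97 [ 690.2 -287.5    3.4] [394.3  79.3]
stand mark_of 0.56 [345.9 186.   -0.6] [ 79.8 205.8]
base look_for 0.86 [524.7 -60.8  17.3] [232.2 145.8]
base mark_of 0.7 [511.3 -63.3  -2.4] [232.9 152.2]
```

```bash
python3 - <<'E'
import numpy as np,cv2
d=np.load("w.npz");im=d["img"][60:240,130:330,::-1]
cv2.imwrite("pics/w1c.png",cv2.resize(im,(660,594),interpolation=cv2.INTER_CUBIC))
E
```

```text
(no output)
```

View pics/w1c.png

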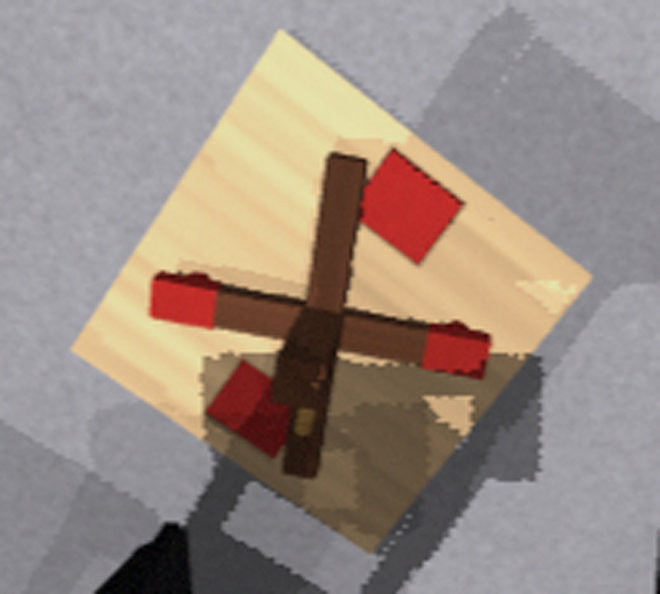

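```bash
cat > fit.py <<'E'
from h import *
from scipy.optimize import least_squares
np.set_printoptions(precision=2,suppress=True)
d=dict(np.load("w.npz"));M=d["M"];k=1/3.3
c=lambda l:np.array([(130+u*k-.35,60+v*k-.35) for u,v in l])
b=onplane(d,M,c([(282,30),(592,277),(374,552),(72,349)]),18);print(b[:,:2],b.mean(0))
e=(b[1]-b[2])+(b[0]-b[3]);f=(b[0]-b[1])+(b[3]-b[2]);ang=[np.degrees(np.arctan2(v[1],v[0])) for v in (e,f)];print("edges",ang)
w=onplane(d,M,c([(413,207)]),10);print("well",w)
uv=c([(150,297),(487,360),(348,156),(300,474)])
def pose(q):
    x,y,yaw,t,h=q; Rm=R.from_euler('ZX',[yaw,-t]).as_matrix(); return Rm,np.array([x,y,18+8*np.sin(abs(t))])
def pts(q,P): Rm,o=pose(q); return (Rm@np.array(P,float).T).T+o
P=lambda h:[(79,0,h),(-79,0,h),(0,-79,h),(0,79,h)]
r=least_squares(lambda q:np.r_[(proj(d,M,pts(q,P(q[4])))-uv).ravel(),(q[4]-40)/20],[510,-58,1.65,.15,40]);q=r.x
print("fit x,y,yaw,t,h",q,"deg",np.degrees(q[2:4]),"res",r.fun)
top=pts(q,[(0,0,110)])[0];print("post top",top)
im=cv2.resize(d["img"][60:240,130:330,::-1],(660,594),interpolation=cv2.INTER_CUBIC); im=cv2.convertScaleAbs(im,alpha=1.6,beta=15)
h=q[4]
def draw(L,col):
    uv=(proj(d,M,pts(q,L))-[130,60]+.35)*3.3; cv2.polylines(im,[uv.round().astype(int)],True,col,1)
draw([(79,9,h),(79,-9,h),(-79,-9,h),(-79,9,h)],(0,255,0));draw([(9,79,h),(9,-79,h),(-9,-79,h),(-9,79,h)],(0,255,0))
draw([(10,10,110),(10,-10,110),(-10,-10,110),(-10,10,110)],(255,255,0))
cv2.imwrite("pics/fit.png",im)
E
python3 fit.py
```

```text
[[ 632.92   -9.22]
 [ 559.86 -182.89]
 [ 387.46 -112.16]
 [ 458.85   63.72]] [509.77 -60.14  18.  ]
edges [np.float64(-22.523086506242358), np.float64(67.54702192738623)]
well [[570.2  -87.79  10.  ]]
fit x,y,yaw,t,h [516.05 -59.42   1.63   0.18  39.97] deg [93.46 10.18] res [ 0.25 -0.24  0.29  0.06 -0.38  0.1  -0.14  0.09 -0.  ]
post top [496.65 -60.59 127.68]
```

View pics/fit.png

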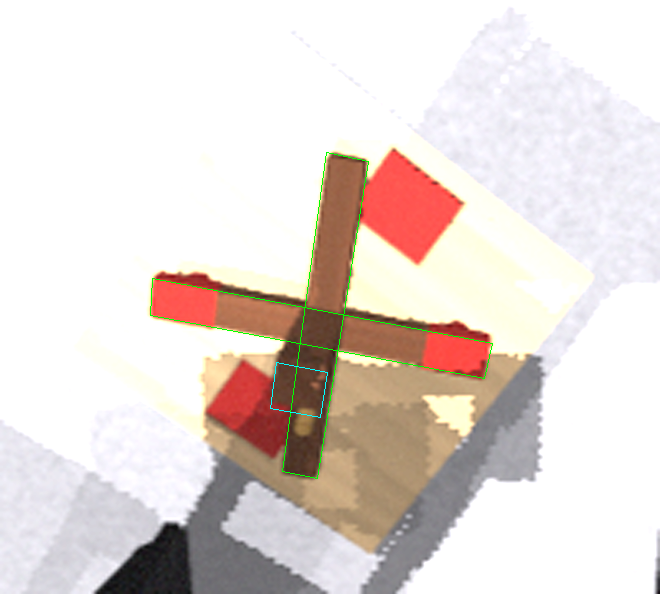

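```bash
cat > plan.py <<'E'
from h import *
np.set_printoptions(precision=3,suppress=True)
o=np.array([516.05,-59.42,19.4]);yaw,t=np.radians(93.46),np.radians(10.18)
S=R.from_euler('ZX',[yaw,-t]).as_matrix()
G=np.c_[S[:,1],-S[:,2],-S[:,0]]
for z in (160,78): delta(o+S[:,2]*z,G)
E
python3 plan.py
```

```text
TCP [ 513.1 -109.   308.4] shift cm (tool) [ 1.3  13.14 -5.3 ] turn deg (tool) [ 0.9 11.   9.9]
TCP [ 513.1 -109.   308.4] shift cm (tool) [-0.09 21.22 -5.04] turn deg (tool) [ 0.9 11.   9.9]
```

Call:
apply_moves(increments=[[[0,0,-2.5],[0,5.5,0],9.5],[[0,0,-2.5],[0,5.5,0],9.5],[[0.5,2,0],[0.5,0,5],9.5],[[0.5,2,0],[0.5,0,5],9.5],[[0,0,0],[0,0,0],9.5]])

```text
t: 3.22
eef_pos: [493.6, -63.8, 267.5]
tcp_rot: [-1.55, 0.183, -3.079]
ft_force: [0.4, -0.5, 0.5]
opening: 0.997
```

```bash
python3 plan.py
```

```text
TCP [493.6 -63.8 267.5] shift cm (tool) [ 2.2   8.8  -0.49] turn deg (tool) [-1.2  0.1 -0.3]
TCP [493.6 -63.8 267.5] shift cm (tool) [ 2.25 17.   -0.66] turn deg (tool) [-1.2  0.1 -0.3]
```

Call:
apply_moves(increments=[[[1.1,2,-0.25],[-0.6,0,0],9.5],[[1.1,2,-0.25],[-0.6,0,0],9.5],[[0,2.5,0],[0,0,0],9.5],[[0,1.5,0],[0,0,0],9.5],[[0,0,0],[0,0,0],9.5]])

```text
t: 3.85
eef_pos: [490.0, -63.6, 187.0]
tcp_rot: [-1.569, 0.182, -3.075]
ft_force: [-0.4, 1.0, -0.8]
opening: 0.999
```

```bash
python3 plan.py; python3 - <<'E'
from h import *
p=read_camera("scene");q=read_camera("side");T=toolpose();r=read_camera("wrist");
save(p,"x1.png",(190,120,310,240),3.2);save(q,"x2.png",(210,110,330,230),3.2)
cv2.imwrite("pics/pre.png",np.hstack([cv2.imread("pics/x1.png"),cv2.imread("pics/x2.png")]))
E
```

```text
TCP [490.  -63.6 187. ] shift cm (tool) [ 0.38  0.96 -0.26] turn deg (tool) [-0.   0.3 -0.3]
TCP [490.  -63.6 187. ] shift cm (tool) [ 0.42  9.16 -0.27] turn deg (tool) [-0.   0.3 -0.3]
```

View pics/pre.png

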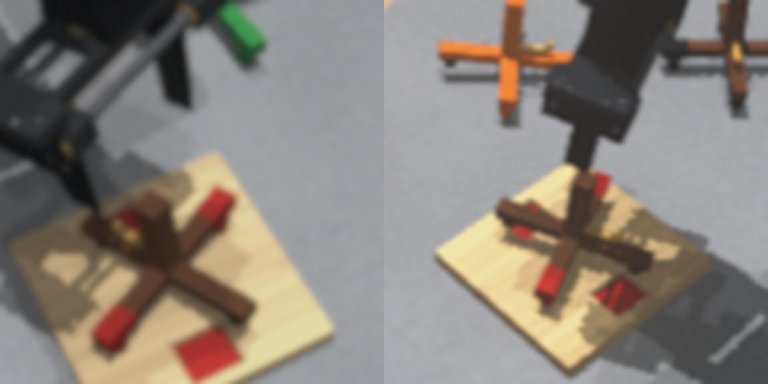

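The fingers straddle the post: in the scene view they sit on either side of it, with the post top at crop pixel (150,200). I'll go down along the tilted post and close.

Call:
apply_moves(increments=[[[0.4,1.5,-0.3],[0,0,0],9.5],[[0,2.5,0],[0,0,0],9.5],[[0,2.5,0],[0,0,0],9.5],[[0,2.2,0],[0,0,0],9.5],[[0,0.4,0],[0,0,0],9.5]])

```text
t: 4.62
eef_pos: [505.6, -60.4, 100.6]
tcp_rot: [-1.565, 0.192, -3.074]
ft_force: [-0.0, 0.0, 0.7]
opening: 0.997
```

```bash
python3 plan.py
```

```text
TCP [505.6 -60.4 100.6] shift cm (tool) [ 0.29 -7.83 -0.01] turn deg (tool) [-0.2  0.4 -0.8]
TCP [505.6 -60.4 100.6] shift cm (tool) [ 0.41  0.37 -0.04] turn deg (tool) [-0.2  0.4 -0.8]
```

Call:
apply_moves(increments=[[[0.4,0.3,0],[0,0,-0.8],9.5],[[0,0,0],[0,0,0],1.0],[[0,0,0],[0,0,0],1.0],[[0,0,0],[0,0,0],1.0],[[0,0,0],[0,0,0],1.0]])

```text
t: 5.25
eef_pos: [502.9, -61.0, 99.6]
tcp_rot: [-1.564, 0.181, -3.073]
ft_force: [0.8, -0.0, 0.5]
opening: 0.634
```

Call:
apply_moves(increments=[[[0,0,0],[0,0,0],1.0],[[0,0,0],[0,0,0],1.0],[[0,0,0],[0,0,0],1.0],[[0,0,0],[0,0,0],1.0],[[0,0,0],[0,0,0],1.0]])

```text
t: 5.88
eef_pos: [502.8, -60.8, 99.7]
tcp_rot: [-1.564, 0.181, -3.073]
ft_force: [-1.4, -0.7, 1.0]
opening: 0.208
```

```bash
cat > plan2.py <<'E'
from h import *
import sys
a,z=float(sys.argv[1]),float(sys.argv[2])   # stand yaw deg, origin height; board centre
np.set_printoptions(precision=3,suppress=True)
S=R.from_euler('Z',np.radians(a)).as_matrix();G=np.c_[S[:,1],-S[:,2],-S[:,0]]
delta([509.9,-59.9,z+78],G); print(readout.state()["opening"]*95,readout.state()["ft_force"],readout.state()["joints"])
T=toolpose();print("tool x,y,z in world\n",T[:3,:3].T)
E
python3 plan2.py 93.5 26
```

```text
TCP [502.8 -60.8  99.7] shift cm (tool) [-0.78 -0.29 -0.04] turn deg (tool) [ -0.3   0.4 -10.4]
19.746817197554574 [-1.402 -0.712  1.034] [-0.281  0.441  2.083  0.128  0.448  1.112]
tool x,y,z in world
 [[-0.981 -0.067 -0.18 ]
 [ 0.18   0.006 -0.984]
 [ 0.067 -0.998  0.007]]
```

Opening is 19.7 mm, so the post is held. Next is a lift, then levelling.

Call:
apply_moves(increments=[[[0,-0.7,0],[0,0,0],1.0],[[0,-0.6,0],[0,0,0],1.0],[[0,0,0],[0,0,-5.2],1.0],[[0,0,0],[0,0,-5.2],1.0],[[0,0,0],[0,0,0],1.0]])

```text
t: 6.5
eef_pos: [499.2, -61.1, 113.8]
tcp_rot: [-1.564, -0.006, -3.075]
ft_force: [-0.3, -0.1, -3.0]
opening: 0.208
```

```bash
python3 plan2.py 93.5 26;python3 - <<'E'
from h import *
p=read_camera("scene");q=read_camera("side")
save(p,"x1.png",(190,120,310,240),3.2);save(q,"x2.png",(210,110,330,230),3.2)
cv2.imwrite("pics/lift.png",np.hstack([cv2.imread("pics/x1.png"),cv2.imread("pics/x2.png")]))
E
```

```text
TCP [499.2 -61.1 113.8] shift cm (tool) [-1.08  0.97 -0.05] turn deg (tool) [-0.4  0.3  0.4]
19.75384977670102 [-0.254 -0.124 -3.049] [-0.248  0.46   1.959 -0.013  0.726  1.266]
tool x,y,z in world
 [[-0.998 -0.066  0.006]
 [-0.006 -0.007 -1.   ]
 [ 0.066 -0.998  0.007]]
```

View pics/lift.png

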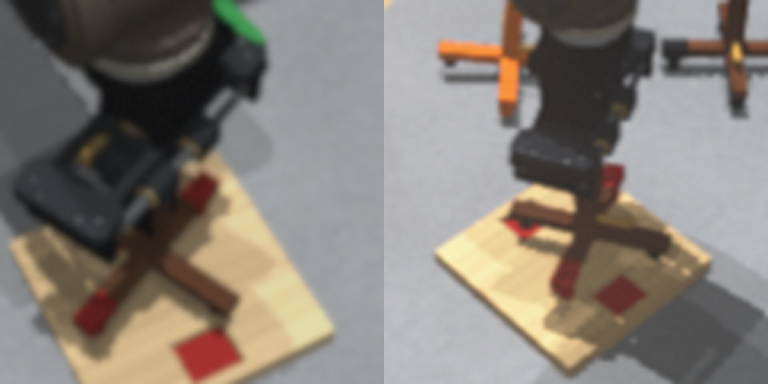

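The stand is clear of the board: the wrist reads −3 N, which is its weight, and it looks level. I'll centre it and turn it by +64°.

Call:
apply_moves(increments=[[[-1.1,0,0],[0,0,0],1.0],[[0,0,0],[0,-9.3,0],1.0],[[0,0,0],[0,-9.3,0],1.0],[[0,0,0],[0,-9.3,0],1.0],[[0,0,0],[0,-9.3,0],1.0]])

```text
t: 7.22
eef_pos: [510.9, -60.1, 113.8]
tcp_rot: [-1.566, -0.004, -2.408]
ft_force: [0.5, -0.4, -3.9]
opening: 0.209
```

Call:
apply_moves(increments=[[[0,0,0],[0,-9.3,0],1.0],[[0,0,0],[0,-9.3,0],1.0],[[0,0,0],[0,-8,0],1.0],[[0,0,0],[0,0,0],1.0],[[0,0,0],[0,0,0],1.0]])

```text
t: 7.85
eef_pos: [512.5, -60.2, 114.0]
tcp_rot: [-1.564, -0.003, -1.932]
ft_force: [0.2, 0.1, -3.5]
opening: 0.206
```

```bash
python3 plan2.py 157.5 26
```

```text
TCP [512.5 -60.2 114. ] shift cm (tool) [ 0.06  0.99 -0.26] turn deg (tool) [-0.4  1.8  0.2]
19.59555981033806 [ 0.225  0.055 -3.538] [-0.243  0.471  1.935 -0.006  0.729  0.122]
tool x,y,z in world
 [[-0.353 -0.936  0.003]
 [ 0.005 -0.005 -1.   ]
 [ 0.936 -0.353  0.007]]
```

Call:
apply_moves(increments=[[[0.1,0.3,-0.3],[0,1.8,0],1.0],[[0,0.5,0],[0,0,0],1.0],[[0,0.5,0],[0,0,0],1.0],[[0,0.3,0],[0,0,0],1.0],[[0,0,0],[0,0,0],1.0]])

```text
t: 8.48
eef_pos: [509.2, -60.1, 96.5]
tcp_rot: [-1.564, -0.003, -1.97]
ft_force: [-0.9, 1.0, -3.0]
opening: 0.21
```

```bash
python3 plan2.py 157.5 10;python3 - <<'E'
from h import *
p=read_camera("scene");q=read_camera("side")
save(p,"x1.png",(190,120,310,240),3.2);save(q,"x2.png",(210,110,330,230),3.2)
cv2.imwrite("pics/low.png",np.hstack([cv2.imread("pics/x1.png"),cv2.imread("pics/x2.png")]))
E
```

```text
TCP [509.2 -60.1  96.5] shift cm (tool) [-0.05  0.85  0.05] turn deg (tool) [-0.4 -0.3  0.1]
19.93593681531435 [-0.93   1.014 -2.954] [-0.244  0.495  1.957 -0.006  0.683  0.159]
tool x,y,z in world
 [[-0.388 -0.922  0.003]
 [ 0.005 -0.005 -1.   ]
 [ 0.922 -0.388  0.006]]
```

View pics/low.png

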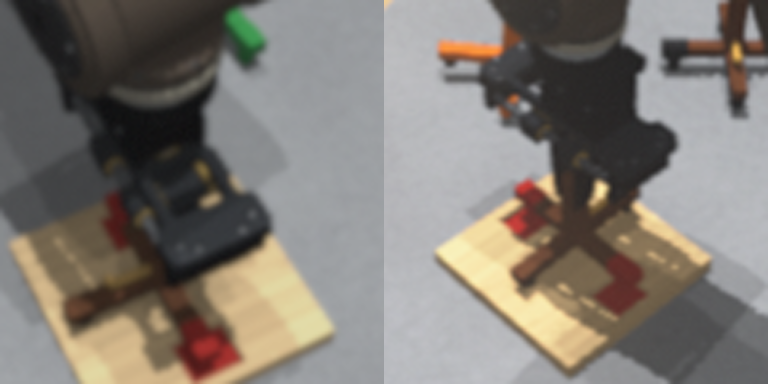

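Both red ends are above the red wells, at crop pixels (210,345) and (115,220). I'll lower gently.

Call:
apply_moves(increments=[[[0,0.3,0],[0,0,0],1.0],[[0,0.3,0],[0,0,0],1.0],[[0,0.1,0],[0,0,0],1.0],[[0,0,0],[0,0,0],1.0],[[0,0,0],[0,0,0],1.0]])

```text
t: 9.2
eef_pos: [509.8, -61.7, 92.6]
tcp_rot: [-1.56, -0.004, -1.968]
ft_force: [-1.1, -0.1, -0.6]
opening: 0.211
```

Call:
apply_moves(increments=[[[0,0.15,0],[0,0,0],1.0],[[0,0.15,0],[0,0,0],1.0],[[0,0.1,0],[0,0,0],1.0],[[0,0,0],[0,0,0],1.0],[[0,0,0],[0,0,0],1.0]])

```text
t: 9.82
eef_pos: [509.9, -62.8, 91.7]
tcp_rot: [-1.558, -0.005, -1.968]
ft_force: [-0.7, 1.5, 1.0]
opening: 0.208
```

Call:
apply_moves(increments=[[[0,0,0],[0,0,0],2.4],[[0,0,0],[0,0,0],3],[[0,0,0],[0,0,0],5],[[0,0,0],[0,0,0],8],[[0,0,0],[0,0,0],8]])

```text
t: 10.45
eef_pos: [510.8, -63.1, 91.4]
tcp_rot: [-1.556, -0.005, -1.967]
ft_force: [0.3, -0.6, -0.0]
opening: 0.57
```

Call:
apply_moves(increments=[[[0,0,0],[0,0,0],8],[[0,-3,0],[0,0,0],8],[[0,-5,0],[0,0,0],8],[[0,-6,0],[0,0,0],8],[[0,-6,0],[0,0,0],8]])

```text
t: 11.08
eef_pos: [507.2, -60.8, 293.0]
tcp_rot: [-1.565, -0.007, -1.968]
ft_force: [0.2, 0.1, -0.6]
opening: 0.84
```

Call:
apply_moves(increments=[[[4,-2,0],[0,0,0],8],[[4,0,0],[0,0,0],8],[[0,0,0],[0,0,0],8],[[0,0,0],[0,0,0],8],[[0,0,0],[0,0,0],8]])

```text
t: 11.7
eef_pos: [476.5, -135.3, 319.2]
tcp_rot: [-1.556, -0.006, -1.966]
ft_force: [0.0, -0.0, -0.8]
opening: 0.845
```

```bash
python3 b.py w2.png; python3 - <<'E'
from h import *
d=np.load("w.npz");print(d["img"].shape)
M=d["M"];u,v=proj(d,M,[[510,-60,30]])[0].astype(int);print(u,v)
x=max(0,min(312,u-100));y=max(0,min(204,v-90))
im=d["img"][y:y+180,x:x+200,::-1];print(x,y)
q=read_camera("side")["img"][100:220,210:330,::-1]
cv2.imwrite("pics/fin.png",np.hstack([cv2.resize(im,(480,432),interpolation=2),cv2.resize(q,(320,432),interpolation=2)]))
E
```

```text
[[  -0.4    0.     0.9  476.5]
 [  -0.9   -0.    -0.4 -135.3]
 [   0.    -1.     0.   319.2]
 [   0.     0.     0.     1. ]] [-0.4  0.2  1.7 -0.   1.2 -0. ] 11.75
stand look_for 0.89 [ 676.7 -277.4   39.6] [395.4 188.1]
stand look_for 0.84 [512.5 -66.7  45.5] [259.2 107.9]
stand look_for 0.56 [331.5 138.3  40.5] [84.5 19.2]
stand mark_of 0.81 [509.  -67.1   6.1] [256.9 108.7]
stand mark_of 0.73 [ 691.1 -287.7   -0.8] [393.7 183.8]
base look_for 0.64 [508.6 -48.1  14.2] [252.2  97.6]
base mark_of 0.84 [507.1 -60.2  -3.8] [254.2 105.1]
(384, 512, 3)
255 104
155 14
```

View pics/fin.png

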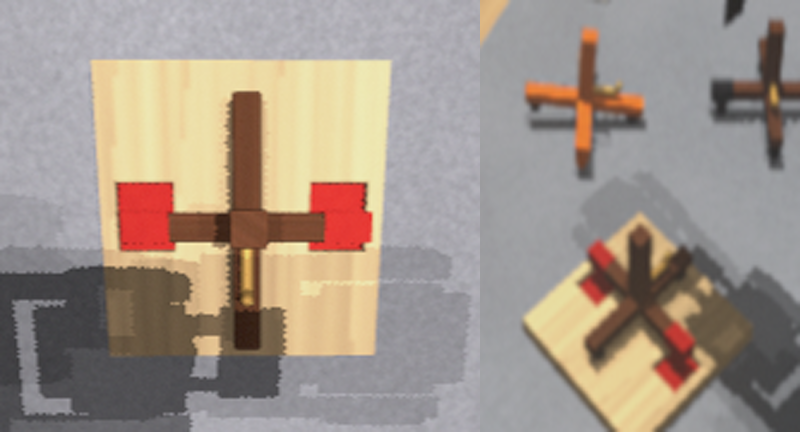

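```bash
python3 - <<'E'
from h import *
from scipy.optimize import least_squares
np.set_printoptions(precision=2,suppress=True)
d=dict(np.load("w.npz"));M=d["M"]
c=lambda l:np.array([(155+u/2.4-.3,14+v/2.4-.3) for u,v in l])
b=onplane(d,M,c([(91,60),(391,60),(375,355),(108,355)]),18);print(b,b.mean(0))
uv=c([(372,227),(247,92),(247,349),(249,228)])
sd=np.array([1,1,1,1.])
def P(q):
    x,y,z,yaw,a,bb=q;return R.from_euler('ZXY',[yaw,a,bb]).apply([(-79,0,40),(0,-79,40),(0,79,40),(0,0,110)])+[x,y,z]
r=least_squares(lambda q:(proj(d,M,P(q))-uv).ravel(),[510,-62,10,2.75,0,0]);print(r.x,np.degrees(r.x[3:]),r.fun)
im=cv2.convertScaleAbs(d["img"][14:194,155:355,::-1],alpha=1.4,beta=10); cv2.imwrite("pics/z.png",cv2.resize(im[60:120],(800,240),interpolation=2))
im2=read_camera("side")["img"][150:215,215:295,::-1];cv2.imwrite("pics/z2.png",cv2.resize(cv2.convertScaleAbs(im2,alpha=1.4,beta=10),(738,600),interpolation=2))
E
```

```text
[[ 458.33   64.27   18.  ]
 [ 633.75   -8.26   18.  ]
 [ 561.22 -183.8    18.  ]
 [ 384.67 -109.48   18.  ]] [509.49 -59.32  18.  ]
[510.46 -67.17   4.22   2.75   0.01   0.01] [157.42   0.51   0.41] [-0.47  0.08  0.22 -0.24  0.36  0.2  -0.08 -0.01]
```

View pics/z2.png

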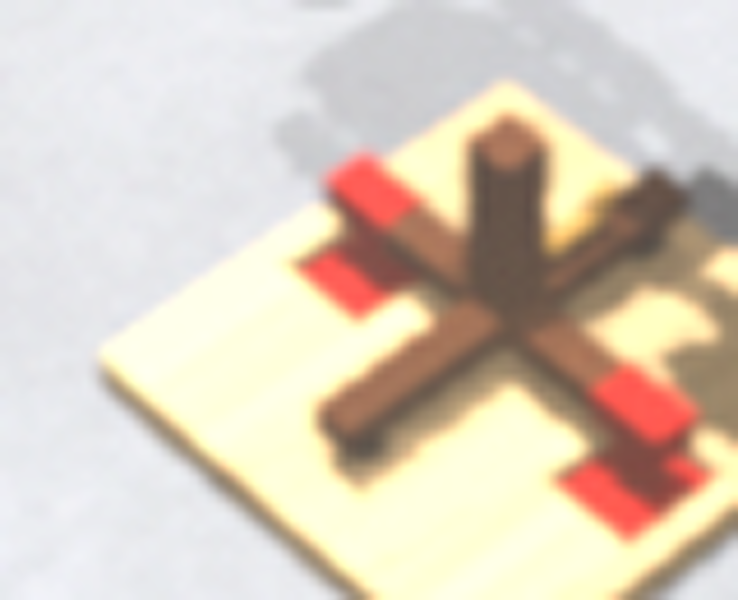

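```bash
python3 -c "
from h import *
s=readout.state();print(s['t'],s['ft_force'],env.job_done())"
```

```text
the job is handed in; nothing more can be done
12.05 [-0.00162683  0.44824241  0.06907871] None
```

The red-ended stand is now seated on its board with both red feet in the red wells, and I handed the job in at 12 s. I gripped the post along its roughly 10° tilt, then lifted and levelled the stand. I turned it about +64°, lowered it into the wells, let go and backed the arm off.

**Last checks**
- **Level:** a fit to the wrist picture put the tilt at about 0.5° on each axis. The stand's x axis is within about 0.5° of the board's.
- **Position:** the post is about 8 mm from the board's middle, inside the 20 mm limit but not centred.
- **Feet:** the side view shows both red feet in the wells and both black feet on the board's top.
- **Robot clear:** the gripper is well above the stand and the wrist force is near zero.
- **Bystanders:** the arm stayed well clear of the plain stand and the pan. I did not measure their positions again.

**One figure disagreed:** the same fit put the stand's origin at about 4 mm, where seated is 10 mm. One overhead picture fixes height poorly, and I had only assumed the bar height (40 mm). I judged it seated because the views agree and the weight came off the wrist at about the expected lowering height.

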